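Seat the engraving holder plate on its dowel and clip it down

TASK

Load the engraving fixture: set the holder plate with the gold disc on the fixture's bed with its long edge along the steel fence and its hole end towards the clip, nudge it along the fence with a light touch until its hole drops over the locating dowel and the plate lies fully flat on the bed, then swing the red-studded clip all the way over the end of the plate. Never press or push the plate hard against the fixture, and leave the other things on the desk where they are.

Things in the scene. Friction and masses are not known exactly. Their poses are not given: they have to be found in the camera images.
- fixture: Engraving fixture fixed to the desk: a grey bed 130 (x) by 236 (y) mm, 12 mm thick, with a steel fence, a locating dowel and a swing clip. Origin at the centre of the bed's underside: the bed's top is at z = 12 mm. x points to the fence side, y along the fence, z up. A seated plate's nest point is at x = +14 mm, z = 32 mm here, its y = the dowel's y less 31 mm (-13 to +13 mm).
- fence (a point): Middle of the fence's inner face, at the bed's top (x = +50 mm of the fixture); axes as the fixture's. The fence is 14 mm high, 14 mm thick, and runs along y for 230 mm; the plate's long edge lies against this face.
- dowel_slot (a point): Middle of the dowel's slot, at the bed's top (x = +13.5, y = +31 mm of the fixture). The dowel, steel, 10 mm across, coned to 8 mm at its tip, stands 5.5 mm out of the bed. It is clamped fast in this slot, anywhere within 13 mm of this point along the fixture's y: where exactly is not measured and must be found by feel (a picture shows it roughly).
- plate_nest (a point): Centre of the nest on the loose holder plate. Plate: aluminium, 72 (x) by 126 (y) by 8 mm, 0.22 to 0.35 kg. Nest: black block 36 by 36 mm at the plate's middle, rising 23 mm above the plate, with a gold disc on top (to 26 mm). Grasp the nest's flat sides. This point is 20 mm above the plate's underside, on the nest's axis; z up, x and y along the plate's sides.
- plate_hole (a point): Centre of the plate's one through hole, 12 mm across, at the plate's underside: 31 mm from the nest's axis towards the plate's +y end; axes as plate_nest. The plate goes on the fixture with this end at the fixture's +y end (the clip's end) and its +x long edge at the fence. While it rests on the dowel's tip instead of over it, it stands 5.5 mm high there.
- clip (a joint): Swing clip, a flat steel arm 64 mm long, 14 mm wide, on a vertical pivot with light friction (0.06 N m; stays where left). Rad: 0 = arm points to the fixture's -x, clear of the plate; grows counter-clockwise seen from above to its stop at 1.57, arm pointing to -y over the plate's end. Starts at -0.5 to 0.1. Its underside is 9.5 mm above the bed: it clears a seated plate by 1.5 mm; one not down blocks it.
- clip_stud (a point): Upright red stud on the clip's arm by which it is pushed, 46 mm from the pivot's axis: 13 mm across, 9 mm at its foot. Its top is 51.5 mm and the arm's top 27.5 mm above the desk. This point is on the stud's axis, 39.5 mm above the desk, and moves with the arm.
- clip_hinge (a point): Point on the clip's pivot axis, 39.5 mm above the desk, at x = -8, y = +100 mm in the fixture's frame; axes as the fixture's.
- loupe: small folding loupe, steel covers round a black lens, 24x38x18 mm, lying loose on the desk; origin under its centre
- big_weight: brass balance weight with a knob, 30 mm across, 34 mm high, loose; origin under its centre
- wood_block: wooden block, 56x72x33 mm, loose; origin under its centre

How it is judged:
By the outcome, as a careful person would: the job done as asked, in the order asked, and still so for the second after the job is handed in, with the robot touching nothing.
It also fails if it takes over 72 s, if anything falls off the work surface, if the arm or the gripper's body presses on something with over 40 N, if the wrist force passes 120 N, or if a joint passes its speed limit or range.

ROBOT

A 7-joint arm with a two-finger parallel gripper is mounted at the origin on a cart in front of the work surface, level with it; the furniture and walls round the work are solid. World frame = base frame: x ahead of the robot, y to its left, z up, the work surface at z = 0. Lengths are in m, angles in rad, forces in N, time in s.
With the tool pointing down it reaches from about 0.4 to 0.875 m from the base axis. Payload 19.3 kg.
Tool frame: the origin (TCP) lies at the very end of the fingers, on their centre line; the grasp point (between the pads) lies 19 mm behind it; z points along the fingers, y is the direction in which the jaws open and shut (so a half turn about z gives the same grasp; the last joint's range is limited). The gripper opens to 85 mm and grips with 20 to 120 N. Pads are 22 mm wide; open, the fingers measure 114 mm over their backs; the gripper's body (76 mm by 85 mm) begins 54 mm behind the grasp point. The pads swing forward as they close: fully open they stand 13 mm farther back than shut.
Start: joints at [-1.319, 0.521, -0.036, 1.599, 0.021, 1.021, -0.113], TCP at [0.198, 0.593, 0.231] pointing down, gripper open.
Joint ranges: [-2.91, 2.91], [-0.3, 2.13], [-1.5, 1.42], [0.17, 2.43], [-1.26, 4.41], [0.16, 1.93], [-2.52, 2.52]. Speed limits (rad/s): [1.89, 1.89, 2.39, 2.39, 3.01, 3.01, 3.01].

INTERFACE

Orientations are given as [roll, pitch, yaw] about the fixed x, y, z axes, in that order (R = Rz(yaw) Ry(pitch) Rx(roll)).
In Python, from cell import robot gives the robot as it stands.
- The arm moves only by the tool jog_arm, never from a script. Its argument "series" is a list of rows, each an object with "linear": the shift along the tool's x, y, z in mm, a list of three; "angular": the turn, a rotation vector about the tool's x, y, z in degrees, a list of three; "gripper": the closure in counts, from 0 (fully open) to 255 (shut). A call has 1 to 20 rows; each row is the pose to reach, as a shift and turn from the pose commanded when the call began, along the tool's axes at that moment; what a row does not reach only later rows make up. A row lasts 1/12 s, in which the tool goes at most 41.7 mm and 7.16 degrees, less where a joint would pass 70% of its speed; a pose out of reach is approached as far as the arm can. A call with a gripper value outside its range is refused whole. The fingers move at their own pace and stop on an object; "grip_force" is the grip in N (left out, the last holds). Time passes only in rows, so rows that repeat a pose let the fingers close. It gives the time, the measured TCP pose, the force and the opening at its end, in the units of the state.
- robot.sense(): the state, without advancing time (a new reading comes with each control period).
- robot.snapshot(name): name is "side" or "top" or "wrist"; returns a dict with "color" (400x640x3 uint8, blue, green, red), "fx", "fy", "cx", "cy" (pixels), "dist" ([k1, k2, p1, p2, k3] as OpenCV has them; the pictures are not rectified), "view" (4x4, takes a point from world to camera coordinates); the wrist camera has in their place "hand_eye" (4x4, takes a point from camera to tool coordinates, whose origin is the TCP and whose axes are the flange's). Camera axes: x right, y down, z forward; pixel columns grow to the right and rows downward; lengths in m; the calibration is good to about 2 mm. A picture is of the moment at which its call begins: read the wrist's pose just before it. There is no depth.
- robot.sign_off(): hands the job in, once; it reports no verdict.
The state is a dict: "clock": time; "joints": joint angles; "qvel": joint speeds; "joint_efforts": joint torques, N m; "eef_pos": TCP position; "eef_rot": TCP orientation; "wrist_force": force on the tool from outside, world axes, zero at the start; "ft_torque": the same for the moment, N m; "opening": finger opening in m.
Only numpy, scipy, OpenCV 4.12 (cv2) and the standard library are available. Lean on these libraries where they do the work, as an engineer would, in place of code of your own. Each camera call takes 0.05 s, during which the arm holds its last target. There are 200 camera calls.

## Working session

There is one attempt and no reset: what is moved stays moved. The work goes in short steps, Python scripts to look and compute and a tool call to move; the robot and the scene stay as the last step left them, time stands still between calls to the robot, and variables do not carry over. Pictures are saved under pics/ and viewed, about 8 in all and at most 12, crops included, and the job is handed in when it is done.

Besides the shell and the picture viewer there is one more tool, called after "Request:" by a JSON object that holds its "op" and its "data". jog_arm: Moves the arm, as the interface text tells. Its arguments: {"type":"object","properties":{"series":{"type":"array","items":{"type":"object","properties":{"linear":{"type":"array","items":{"type":"number"}},"angular":{"type":"array","items":{"type":"number"}},"gripper":{"type":"number"}}}},"grip_force":{"type":"number"}},"required":["series"]}

```bash
ls; mkdir -p pics
cat > h.py <<'E'
import numpy as np, cv2
from scipy.spatial.transform import Rotation as R
from cell import robot
def snap(n,fn=None):
    s=robot.sense(); d=robot.snapshot(n)
    if 'hand_eye' in d:
        T=np.eye(4);T[:3,:3]=R.from_euler('xyz',s['eef_rot']).as_matrix();T[:3,3]=s['eef_pos']
        c2w=T@np.array(d['hand_eye'])
    else: c2w=np.linalg.inv(np.array(d['view']))
    d['c2w']=c2w;d['K']=np.array([[d['fx'],0,d['cx']],[0,d['fy'],d['cy']],[0,0,1.]])
    if fn:
        cv2.imwrite(f'pics/{fn}.png',d['color']); np.savez(f'pics/{fn}.npz',c2w=c2w,K=d['K'],dist=np.array(d['dist'],float))
    return d
def load(fn): return dict(np.load(f'pics/{fn}.npz'))
def pix2w(d,uv,z):
    uv=np.array(uv,float).reshape(-1,1,2)
    p=cv2.undistortPoints(uv,d['K'],np.array(d['dist'],float)).reshape(-1,2)
    r=np.c_[p,np.ones(len(p))]@d['c2w'][:3,:3].T; o=d['c2w'][:3,3]
    z=np.broadcast_to(z,len(p))
    return o+r*((z-o[2])/r[:,2])[:,None]
def w2pix(d,P):
    w=np.linalg.inv(d['c2w'])
    return cv2.projectPoints(np.array(P,float).reshape(-1,3),cv2.Rodrigues(w[:3,:3])[0],w[:3,3],d['K'],np.array(d['dist'],float))[0].reshape(-1,2)
E
python3 - <<'E'
from h import *
print(robot.sense())
d=snap('top','top1'); e=snap('side','side1')
print(d['c2w'],e['c2w'])
E
```

```text
pics
{'clock': 0.0, 'joints': array([-1.31920969,  0.52202554, -0.03631257,  1.59996594,  0.02119756,
        1.02110854, -0.11279991]), 'qvel': array([ 0.00097262,  0.00084381, -0.0002348 ,  0.00015033, -0.00181584,
        0.00133358, -0.00048249]), 'joint_efforts': array([-2.80307622e-04, -9.27122641e+01,  1.97923020e+00, -3.69951725e+01,
        1.77903834e-02,  8.01951857e-03, -5.43189898e-06]), 'eef_pos': array([0.19760355, 0.59260122, 0.23073378]), 'eef_rot': array([-3.14047337e+00,  8.48180431e-05,  2.81978128e+00]), 'wrist_force': array([-0.02222581,  0.49500537, -0.36788193]), 'ft_torque': array([-0.00970749,  0.00649969, -0.00586628]), 'opening': 0.0854774125713914}
[[ 0.01156423 -0.99484747  0.10072134  0.47661735]
 [-0.99962606 -0.01399801 -0.0234903   0.34920412]
 [ 0.02477917 -0.10041203 -0.99463733  0.91749737]
 [ 0.          0.          0.          1.        ]] [[-0.99579232 -0.05258934  0.07504678  0.48313397]
 [-0.09138719  0.50925635 -0.855749    1.06405829]
 [ 0.00678523 -0.85900659 -0.51191956  0.48565965]
 [ 0.          0.          0.          1.        ]]
```

View pics/top1.png

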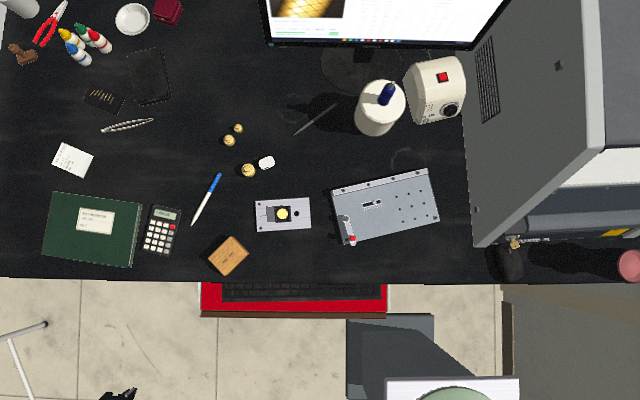

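View pics/side1.png

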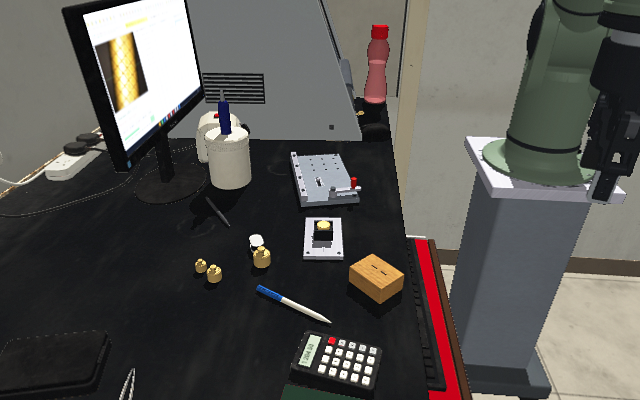

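The top view shows the plate at about (283,214) with its hole to the right (297,213). The fixture is at about (385,206), fence on the upper side, clip at the left end with its red stud at about (352,239). The plate therefore needs about a half turn. I'll zoom in for exact corners.

Run:
```python
import cv2
im=cv2.imread('pics/top1.png')[160:255,245:445]
cv2.imwrite('pics/top1c.png',cv2.resize(im,None,fx=4,fy=4,interpolation=cv2.INTER_CUBIC))
```

```text
(no output)
```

View pics/top1c.png

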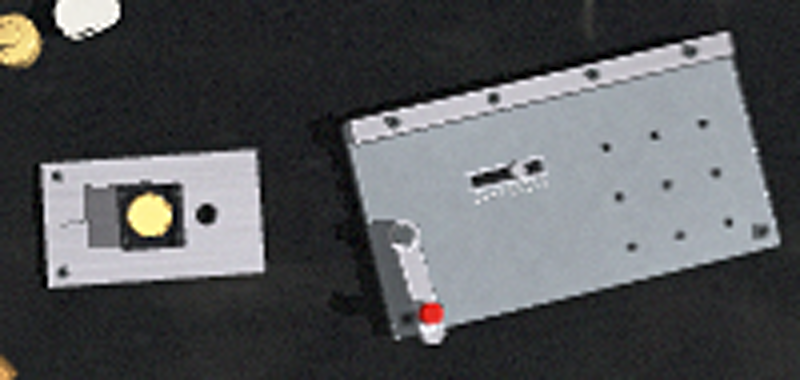

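The crop shows the plate corners at (41,163),(257,150),(266,272),(49,288), and the bed's lower corners at (397,338),(779,245). The fence's top outer corners are at (350,122),(731,33). The dowel is at about (520,168) in its slot, and the stud top at (431,313).

Run:
```python
from h import *
d=load('top1')
f=lambda q:[( (u+.5)/4-.5+245,(v+.5)/4-.5+160) for u,v in q]
P=pix2w(d,f([(41,163),(257,150),(266,272),(49,288)]),.008);print('plate',P.round(4), np.linalg.norm(np.diff(P,axis=0),axis=1))
c=P.mean(0);ex=((P[1]+P[2])-(P[0]+P[3]))/2;print('c',c,'holedir yaw',np.degrees(np.arctan2(ex[1],ex[0])))
print('disc',pix2w(d,f([(150,215)]),.034),'hole',pix2w(d,f([(206,214)]),.008))
B=pix2w(d,f([(397,338),(779,245),(731,33),(350,122)]),[.012,.012,.026,.026]);print('bed',B.round(4),np.linalg.norm(np.diff(B,axis=0),axis=1))
y=((B[0]+B[3])-(B[1]+B[2]))/2;yaw=np.arctan2(y[1],y[0])-np.pi/2;c=B.mean(0);print(c,np.degrees(yaw))
Rz=R.from_euler('z',yaw).as_matrix();loc=lambda p:(p-c)@Rz*1e3
print('Bloc',loc(B).round(1))
print('dowel',loc(pix2w(d,f([(520,168)]),.0175)),'slot ends',loc(pix2w(d,f([(470,182),(545,163)]),.012)),'stud',loc(pix2w(d,f([(431,313)]),.0515)),'pivot',loc(pix2w(d,f([(403,233)]),.03)))
```

```text
plate [[0.5622 0.469  0.008 ]
 [0.5716 0.343  0.008 ]
 [0.5004 0.3369 0.008 ]
 [0.4896 0.4625 0.008 ]] [0.12635743 0.07147147 0.12610531]
c [0.53097086 0.40285481 0.008     ] holedir yaw -85.3882114392647
disc [[0.53111041 0.40323919 0.034     ]] hole [[0.53373578 0.37224736 0.008     ]]
bed [[0.4632 0.2607 0.012 ]
 [0.5194 0.0355 0.012 ]
 [0.6427 0.0664 0.026 ]
 [0.5867 0.2898 0.026 ]] [0.23218776 0.12781954 0.23030636]
[0.55299398 0.16311486 0.019     ] 14.03708603296315
Bloc [[ -63.5  116.5   -7. ]
 [ -63.5 -115.7   -7. ]
 [  63.5 -115.6    7. ]
 [  63.5  114.7    7. ]]
dowel [[15.53255424 23.78093113 -1.5       ]] slot ends [[14.5824084  53.35461406 -7.        ]
 [15.27416944  7.61918253 -7.        ]] stud [[-52.97810568  98.46880489  32.5       ]] pivot [[ -5.77270538 100.66489629  11.        ]]
```

```bash
cat >> h.py <<'E'
def to(p,yaw):  # shift (mm) and turn (deg) in tool axes to reach tool-down pose
    s=robot.sense(); M=R.from_euler('xyz',s['eef_rot'])
    T=R.from_euler('xyz',[np.pi,0,np.radians(yaw)])
    print('lin',(M.inv().apply(np.array(p)-s['eef_pos'])*1e3).round(2),'ang',np.degrees((M.inv()*T).as_rotvec()).round(2),'joints',s['joints'].round(2),'F',s['wrist_force'].round(2),'t',round(s['clock'],2))
E
python3 - <<'E'
from h import *
print(np.array(robot.snapshot('wrist')['hand_eye']).round(3))
to([.52,.25,.28],184.6)
E
```

```text
[[-0.001 -0.957 -0.289  0.073]
 [ 1.    -0.001 -0.001  0.001]
 [ 0.    -0.289  0.957 -0.142]
 [ 0.     0.     0.     1.   ]]
lin [-414.21 -223.15  -48.91] ang [-5.000e-02 -1.000e-02 -2.304e+01] joints [-1.32  0.52 -0.04  1.6   0.02  1.02 -0.11] F [0.51 0.52 0.53] t 0.15
```

Request:
{"op": "jog_arm", "data": {"series": [{"linear": [-40, -22, -49], "angular": [0, 0, -5], "gripper": 0}, {"linear": [-80, -43, -49], "angular": [0, 0, -10], "gripper": 0}, {"linear": [-120, -65, -49], "angular": [0, 0, -15], "gripper": 0}, {"linear": [-160, -86, -49], "angular": [0, 0, -20], "gripper": 0}, {"linear": [-200, -108, -49], "angular": [0, 0, -23], "gripper": 0}, {"linear": [-240, -129, -49], "angular": [0, 0, -23], "gripper": 0}, {"linear": [-280, -151, -49], "angular": [0, 0, -23], "gripper": 0}, {"linear": [-320, -172, -49], "angular": [0, 0, -23], "gripper": 0}, {"linear": [-360, -194, -49], "angular": [0, 0, -23], "gripper": 0}, {"linear": [-414, -223, -49], "angular": [0, 0, -23], "gripper": 0}, {"linear": [-414, -223, -49], "angular": [0, 0, -23], "gripper": 0}, {"linear": [-414, -223, -49], "angular": [0, 0, -23], "gripper": 0}, {"linear": [-414, -223, -49], "angular": [0, 0, -23], "gripper": 0}, {"linear": [-414, -223, -49], "angular": [0, 0, -23], "gripper": 0}, {"linear": [-414, -223, -49], "angular": [0, 0, -23], "gripper": 0}, {"linear": [-414, -223, -49], "angular": [0, 0, -23], "gripper": 0}]}}

```text
clock: 1.48
eef_pos: [0.5191, 0.2514, 0.2802]
eef_rot: [3.141, -0.0, -3.06]
wrist_force: [-0.6, 0.2, 0.4]
opening: 0.0854
```

Run:
```python
from h import *
d=snap('wrist','w1'); s=robot.sense(); print(s['eef_pos'],np.degrees(s['eef_rot']),s['wrist_force'],s['clock'])
```

```text
[0.51916504 0.25146804 0.28029285] [ 1.79984386e+02 -1.38298674e-02 -1.75334269e+02] [-0.69658576  0.60448551  0.38288965] 1.5333
```

View pics/w1.png

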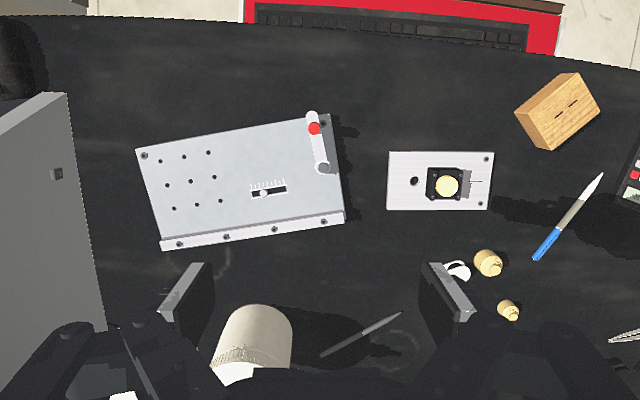

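The wrist view shows both parts: fixture corners at about (135,149),(330,113),(345,222),(161,250), dowel at about (263,193), stud (314,128), plate at (440,181). I'll make one enlargement to read these points more finely.

Run:
```python
import cv2
im=cv2.imread('pics/w1.png')
a=cv2.resize(im[105:255,130:350],None,fx=3.6,fy=3.6,interpolation=cv2.INTER_CUBIC)
cv2.imwrite('pics/w1c.png',a)
```

```text
(no output)
```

View pics/w1c.png

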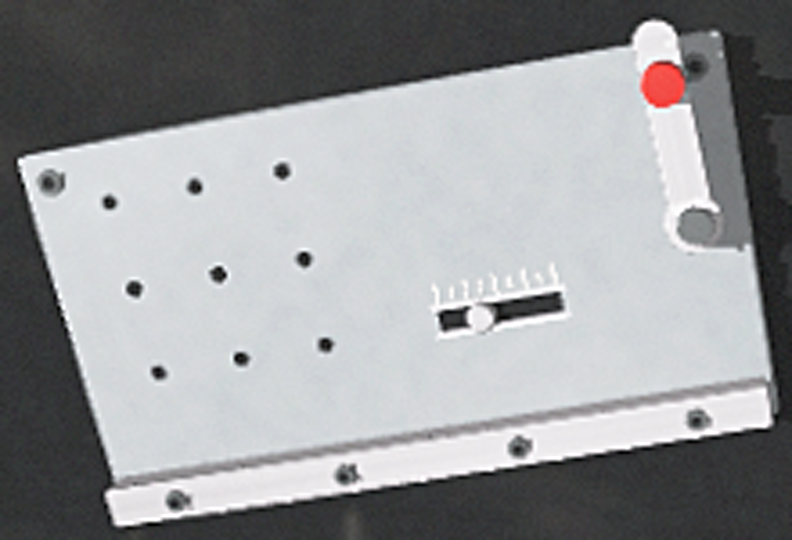

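Crop readings: bed corners (18,157) and (719,30); fence top corners (114,526),(772,427),(105,489),(768,382); slot middle (502,312), dowel tip (481,318), stud top (663,84), pivot (698,226).

Run:
```python
from h import *
from scipy.optimize import least_squares
d=load('w1')
f=lambda q:np.array([((u+.5)/3.6-.5+130,(v+.5)/3.6-.5+105) for u,v in q])
px=f([(18,157),(719,30),(114,526),(772,427),(105,489),(768,382),(502,312)])
L=np.array([[-65,-118,12],[-65,118,12],[64,-115,26],[64,115,26],[50,-115,26],[50,115,26],[13.5,31,12]])/1e3
W=lambda q:L@R.from_euler('z',q[2]).as_matrix().T+[q[0],q[1],0]
r=least_squares(lambda q:(w2pix(d,W(q))-px).ravel(),[.553,.163,.245]);q=r.x
print('fixture',q[:2],np.degrees(q[2]));print(r.fun.reshape(-1,2).round(2))
Rz=R.from_euler('z',q[2]).as_matrix();loc=lambda p:((p-[q[0],q[1],0])@Rz*1e3).round(1)
print('dowel',loc(pix2w(d,f([(481,318)]),.0175)),'stud',loc(pix2w(d,f([(663,84)]),.0515)),'piv',loc(pix2w(d,f([(698,226)]),.028)))
pp=pix2w(d,[(389,151.5),(494,152),(493,210.5),(387,209.5)],.008);c=pp.mean(0);e=(pp[0]+pp[3]-pp[1]-pp[2])
print('plate',c,np.degrees(np.arctan2(e[1],e[0])),np.linalg.norm(np.diff(pp,axis=0),axis=1),'disc',pix2w(d,[(446.5,186)],.034),'hole',pix2w(d,[(414,181)],.008))
to([.531,.403,.10],184.6)
```

```text
fixture [0.55458644 0.16468832] 14.11291606853417
[[-1.1  -0.25]
 [ 0.79 -0.51]
 [ 0.22  0.43]
 [ 0.7  -0.36]
 [-0.58  0.44]
 [ 0.14  1.16]
 [-0.29 -0.54]]
dowel [[13.8 24.9 17.5]] stud [[-54.2  97.7  51.5]] piv [[ -6.9 100.7  28. ]]
plate [0.53257664 0.40600865 0.008     ] -85.59788864541886 [0.12764195 0.07446299 0.13525251] disc [[0.5319149  0.40272246 0.034     ]] hole [[0.53478291 0.37205401 0.008     ]]
lin [-24.17 150.02 180.33] ang [ 0.02 -0.01  0.07] joints [-0.56  0.4   0.01  1.67 -0.    1.07  1.1 ] F [-0.7   0.6   0.38] t 1.53
```

Request:
{"op": "jog_arm", "data": {"series": [{"linear": [-24, 150, 180], "angular": [0, 0, 0], "gripper": 0}, {"linear": [-24, 150, 180], "angular": [0, 0, 0], "gripper": 0}, {"linear": [-24, 150, 180], "angular": [0, 0, 0], "gripper": 0}, {"linear": [-24, 150, 180], "angular": [0, 0, 0], "gripper": 0}, {"linear": [-24, 150, 180], "angular": [0, 0, 0], "gripper": 0}, {"linear": [-24, 150, 180], "angular": [0, 0, 0], "gripper": 0}, {"linear": [-24, 150, 180], "angular": [0, 0, 0], "gripper": 0}, {"linear": [-24, 150, 180], "angular": [0, 0, 0], "gripper": 0}, {"linear": [-24, 150, 180], "angular": [0, 0, 0], "gripper": 0}, {"linear": [-24, 150, 180], "angular": [0, 0, 0], "gripper": 0}]}}

```text
clock: 2.37
eef_pos: [0.5324, 0.4015, 0.1016]
eef_rot: [3.141, 0.001, -3.063]
wrist_force: [-0.1, 0.1, 0.2]
opening: 0.0853
```

Run:
```python
from h import *
d=snap('wrist','w2'); s=robot.sense(); print(s['eef_pos'],np.degrees(s['eef_rot']))
to([.5315,.403,.0105],184.5)
```

```text
[0.53250521 0.40150387 0.10170819] [ 1.79954467e+02  9.07706656e-02 -1.75480219e+02]
lin [ 1.03  1.5  91.21] ang [0.05 0.09 0.02] joints [-0.73  0.73 -0.01  1.58  0.01  0.83  0.91] F [0.12 0.3  0.33] t 2.42
```

View pics/w2.png

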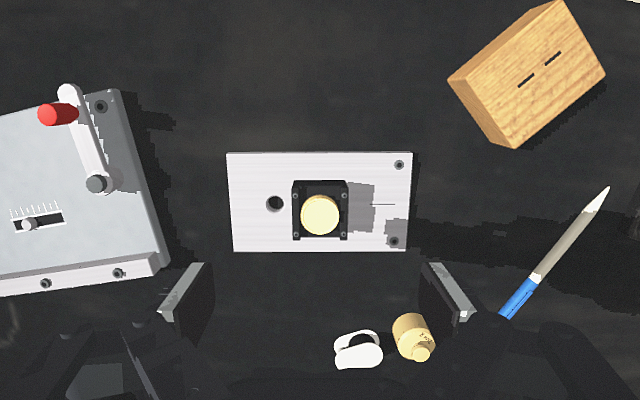

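Run:
```python
from h import *
d=load('w2')
print('disc',pix2w(d,[(320,214)],.034)); pp=pix2w(d,[(227,153),(413,152),(408,252),(233,252)],.008);print(pp.round(4),pp.mean(0))
print('hole',pix2w(d,[(275,203.5)],.008),'loupe',pix2w(d,[(357,335)],.01),'wt',pix2w(d,[(398,320)],.01))
```

```text
disc [[0.53060375 0.40445499 0.034     ]]
[[0.5011 0.3395 0.008 ]
 [0.4906 0.4643 0.008 ]
 [0.5637 0.4722 0.008 ]
 [0.5737 0.3443 0.008 ]] [0.53231021 0.40507905 0.008     ]
hole [[0.53414356 0.37347498 0.008     ]] loupe [[0.63727113 0.44282085 0.01      ]] wt [[0.62111722 0.47321253 0.01      ]]
```

Request:
{"op": "jog_arm", "data": {"series": [{"linear": [1.3, 2.5, 40], "angular": [0, 0, 0], "gripper": 0}, {"linear": [1.3, 2.5, 70], "angular": [0, 0, 0], "gripper": 0}, {"linear": [1.3, 2.5, 83], "angular": [0, 0, 0], "gripper": 0}, {"linear": [1.3, 2.5, 91], "angular": [0, 0, 0], "gripper": 0}, {"linear": [1.3, 2.5, 91], "angular": [0, 0, 0], "gripper": 0}, {"linear": [1.3, 2.5, 91], "angular": [0, 0, 0], "gripper": 0}, {"linear": [1.3, 2.5, 91], "angular": [0, 0, 0], "gripper": 0}]}}

```text
clock: 3.0
eef_pos: [0.5314, 0.4047, 0.0111]
eef_rot: [3.14, 0.002, -3.062]
wrist_force: [0.2, -0.6, -0.0]
opening: 0.0857
```

Request:
{"op": "jog_arm", "data": {"series": [{"linear": [0, 0, 0], "angular": [0, 0, 0], "gripper": 255}, {"linear": [0, 0, 0], "angular": [0, 0, 0], "gripper": 255}, {"linear": [0, 0, 0], "angular": [0, 0, 0], "gripper": 255}, {"linear": [0, 0, 0], "angular": [0, 0, 0], "gripper": 255}, {"linear": [0, 0, 0], "angular": [0, 0, 0], "gripper": 255}, {"linear": [0, 0, 0], "angular": [0, 0, 0], "gripper": 255}, {"linear": [0, 0, 0], "angular": [0, 0, 0], "gripper": 255}, {"linear": [0, 0, 0], "angular": [0, 0, 0], "gripper": 255}], "grip_force": 30}}

```text
clock: 3.67
eef_pos: [0.5305, 0.4044, 0.0098]
eef_rot: [3.141, 0.0, -3.062]
wrist_force: [-2.2, -0.5, 5.4]
opening: 0.0356
```

Request:
{"op": "jog_arm", "data": {"series": [{"linear": [0, 0, -10], "angular": [0, 0, 0], "gripper": 255}, {"linear": [0, 0, -40], "angular": [0, 0, 0], "gripper": 255}, {"linear": [0, 0, -80], "angular": [0, 0, 0], "gripper": 255}, {"linear": [0, 0, -80], "angular": [0, 0, 0], "gripper": 255}, {"linear": [0, 0, -80], "angular": [0, 0, 0], "gripper": 255}], "grip_force": 40}}

```text
clock: 4.08
eef_pos: [0.5314, 0.4049, 0.0919]
eef_rot: [3.139, 0.003, -3.062]
wrist_force: [-0.9, 0.4, -4.3]
opening: 0.0351
```

Run:
```python
from h import *
Rz=R.from_euler('z',14.1,degrees=True)
t=Rz.apply([.007,-.0065,0])+[.5541,.1645,.095];print(t)
s=robot.sense();print(s['eef_pos'],np.degrees(s['eef_rot']),s['wrist_force'],s['opening'])
to([.48,.30,.095],95); to(t,14.1)
```

```text
[0.5624726  0.15990114 0.095     ]
[0.53137    0.40494178 0.09191408] [ 1.79870627e+02  1.79822896e-01 -1.75445153e+02] [-0.87680432  0.37950072 -4.26526329] 0.03506236930030546
lin [  59.53 -100.52   -3.5 ] ang [2.400e-01 4.000e-02 8.955e+01] joints [-0.73  0.75 -0.01  1.59  0.01  0.81  0.9 ] F [-0.88  0.38 -4.27] t 4.08
lin [ -11.55 -246.73   -3.61] ang [ 2.8000e-01 -1.7000e-01  1.7045e+02] joints [-0.73  0.75 -0.01  1.59  0.01  0.81  0.9 ] F [-0.88  0.38 -4.27] t 4.08
```

Request:
{"op": "jog_arm", "data": {"series": [{"linear": [-2, -30, -4], "angular": [0, 0, 7], "gripper": 255}, {"linear": [-3, -60, -4], "angular": [0, 0, 14], "gripper": 255}, {"linear": [-4, -90, -4], "angular": [0, 0, 21], "gripper": 255}, {"linear": [-5, -120, -4], "angular": [0, 0, 28], "gripper": 255}, {"linear": [-6, -150, -4], "angular": [0, 0, 35], "gripper": 255}, {"linear": [-8, -180, -4], "angular": [0, 0, 42], "gripper": 255}, {"linear": [-10, -210, -4], "angular": [0, 0, 49], "gripper": 255}, {"linear": [-11.5, -246.7, -4], "angular": [0, 0, 56], "gripper": 255}, {"linear": [-11.5, -246.7, -4], "angular": [0, 0, 63], "gripper": 255}, {"linear": [-11.5, -246.7, -4], "angular": [0, 0, 70], "gripper": 255}, {"linear": [-11.5, -246.7, -4], "angular": [0, 0, 77], "gripper": 255}, {"linear": [-11.5, -246.7, -4], "angular": [0, 0, 84], "gripper": 255}, {"linear": [-11.5, -246.7, -4], "angular": [0, 0, 91], "gripper": 255}, {"linear": [-11.5, -246.7, -4], "angular": [0, 0, 98], "gripper": 255}, {"linear": [-11.5, -246.7, -4], "angular": [0, 0, 105], "gripper": 255}, {"linear": [-11.5, -246.7, -4], "angular": [0, 0, 112], "gripper": 255}, {"linear": [-11.5, -246.7, -4], "angular": [0, 0, 119], "gripper": 255}, {"linear": [-11.5, -246.7, -4], "angular": [0, 0, 126], "gripper": 255}, {"linear": [-11.5, -246.7, -4], "angular": [0, 0, 133], "gripper": 255}, {"linear": [-11.5, -246.7, -4], "angular": [0, 0, 140], "gripper": 255}]}}

```text
clock: 5.75
eef_pos: [0.5608, 0.159, 0.0924]
eef_rot: [-3.141, 0.002, 0.772]
wrist_force: [-0.2, 0.6, -2.7]
opening: 0.0351
```

Request:
{"op": "jog_arm", "data": {"series": [{"linear": [0, 0, 0], "angular": [0, 0, 7], "gripper": 255}, {"linear": [0, 0, 0], "angular": [0, 0, 14], "gripper": 255}, {"linear": [0, 0, 0], "angular": [0, 0, 21], "gripper": 255}, {"linear": [0, 0, 0], "angular": [0, 0, 28], "gripper": 255}, {"linear": [0, 0, 0], "angular": [0, 0, 30.4], "gripper": 255}, {"linear": [0, 0, 0], "angular": [0, 0, 30.4], "gripper": 255}, {"linear": [0, 0, 0], "angular": [0, 0, 30.4], "gripper": 255}]}}

```text
clock: 6.33
eef_pos: [0.561, 0.1591, 0.0926]
eef_rot: [3.141, 0.001, 0.249]
wrist_force: [0.4, 0.3, -2.8]
opening: 0.0355
```

Run:
```python
from h import *
snap('wrist','w3')
s=robot.sense();print(s['eef_pos'],np.degrees(s['eef_rot']),s['wrist_force'],s['opening'],s['joints'])
to([.5624726,.15990114,.095],14.1)
```

```text
[0.56105667 0.15912312 0.09276043] [1.79977918e+02 6.05878698e-02 1.42903435e+01] [ 0.64210543 -0.20690758 -2.75117514] 0.035644865054066444 [-0.87226673  0.79330831  0.75992017  1.84738813 -0.74244466  0.81203996
 -1.04194413]
lin [ 1.56 -0.4  -2.24] ang [0.02 0.06 0.19] joints [-0.87  0.79  0.76  1.85 -0.74  0.81 -1.04] F [ 0.64 -0.21 -2.75] t 6.38
```

View pics/w3.png

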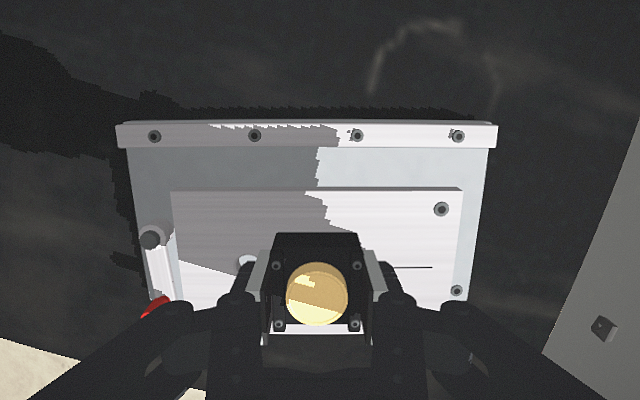

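The plate is held level over the bed with its hole end (248,262) towards the clip. Its fence edge runs from (170,192) to (463,187), and the fence's inner top edge is at row 148. Now I'll check its yaw and offset.

Run:
```python
from h import *
d=load('w3')
im=cv2.imread('pics/w3.png')
a=lambda p:np.degrees(np.arctan2(*(p[0]-p[1])[[1,0]]))-90
s=robot.sense()
p=pix2w(d,[(170,192),(463,187)],.091);print('plate edge',p,a(p),np.linalg.norm(p[0]-p[1]))
q=pix2w(d,[(132,147.5),(486,147.5)],.026);print('fence inner',q,a(q))
q2=pix2w(d,[(117,125),(498,125)],.026);print('fence outer',q2,a(q2),np.linalg.norm(q2[0]-q2[1]))
print('disc',pix2w(d,[(317,293)],.1168), 'hole', pix2w(d,[(248,262)],.091))
Rz=R.from_euler('z',14.1,degrees=True)
for n,v in (('edge',p),('fi',q),('fo',q2)): print(n,(Rz.inv().apply(v-[.5541,.1645,0])*1e3).round(1))
print('tcp',Rz.inv().apply(s['eef_pos']-[.5541,.1645,0])*1e3)
```

```text
plate edge [[0.58013821 0.22901044 0.091     ]
 [0.61294495 0.10854895 0.091     ]] 15.23457938244944 0.12484891326679215
fence inner [[0.57815578 0.27869878 0.026     ]
 [0.63049043 0.07189525 0.026     ]] 14.201382108746529
fence outer [[0.58945369 0.28934346 0.026     ]
 [0.64497454 0.06965283 0.026     ]] 14.182981267342882 0.22659774365505542
disc [[0.56375821 0.16021878 0.1168    ]] hole [[0.55627841 0.19025282 0.091     ]]
edge [[ 41.   56.2  91. ]
 [ 43.4 -68.6  91. ]]
fi [[  51.2  104.9   26. ]
 [  51.5 -108.4   26. ]]
fo [[  64.7  112.5   26. ]
 [  65.  -114.1   26. ]]
tcp [ 5.43719187 -6.90963312 92.76042705]
```

Request:
{"op": "jog_arm", "data": {"series": [{"linear": [6.5, 4, 20], "angular": [0, 0, 1.05], "gripper": 255}, {"linear": [6.5, 4, 40], "angular": [0, 0, 1.05], "gripper": 255}, {"linear": [6.5, 4, 52], "angular": [0, 0, 1.05], "gripper": 255}, {"linear": [6.5, 4, 60], "angular": [0, 0, 1.05], "gripper": 255}, {"linear": [6.5, 4, 62], "angular": [0, 0, 1.05], "gripper": 255}, {"linear": [6.5, 4, 62], "angular": [0, 0, 1.05], "gripper": 255}, {"linear": [6.5, 4, 62], "angular": [0, 0, 1.05], "gripper": 255}, {"linear": [6.5, 4, 62], "angular": [0, 0, 1.05], "gripper": 255}]}}

```text
clock: 7.05
eef_pos: [0.5692, 0.157, 0.0321]
eef_rot: [-3.141, -0.001, 0.229]
wrist_force: [0.3, -0.1, -3.5]
opening: 0.035
```

```bash
cat >> h.py <<'E'
def st():
    s=robot.sense(); Rz=R.from_euler('z',14.1,degrees=True)
    print('tcp_fix mm',(Rz.inv().apply(s['eef_pos']-[.5541,.1645,0])*1e3).round(2),'rot',np.degrees(s['eef_rot']).round(2),'F_fix',Rz.inv().apply(s['wrist_force']).round(2),'M',s['ft_torque'].round(2),'open',round(s['opening']*1e3,1),'t',round(s['clock'],2))
E
python3 - <<'E'
from h import *
d=snap('wrist','w4'); st()
cv2.imwrite('pics/w4c.png',cv2.resize(d['color'][90:290,100:500],None,fx=2,fy=2,interpolation=cv2.INTER_CUBIC))
E
```

```text
tcp_fix mm [ 12.78 -10.83  32.07] rot [-1.7999e+02 -6.0000e-02  1.3120e+01] F_fix [ 0.53 -1.22 -3.19] M [0.04 0.01 0.  ] open 35.2 t 7.1
```

View pics/w4c.png

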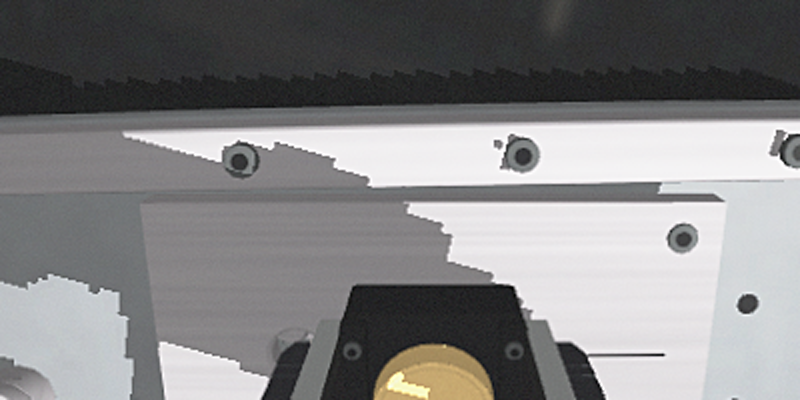

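Run:
```python
from h import *
d=load('w4'); f=lambda q:[((u+.5)/2-.5+100,(v+.5)/2-.5+90) for u,v in q]
Rz=R.from_euler('z',14.1,degrees=True)
L=lambda p:(Rz.inv().apply(p-[.5541,.1645,0])*1e3).round(1)
print('plate',L(pix2w(d,f([(142,203),(724,201)]),.0303)));print('fence',L(pix2w(d,f([(40,193),(400,187),(780,179)]),.026)));print('fence outer',L(pix2w(d,f([(40,119),(400,110),(780,102)]),.026)))
```

```text
plate [[ 49.9  51.3  30.3]
 [ 48.1 -73.1  30.3]]
fence [[ 51.6  76.3  26. ]
 [ 51.3  -3.8  26. ]
 [ 51.8 -87.1  26. ]]
fence outer [[ 67.9  73.5  26. ]
 [ 67.9  -4.3  26. ]
 [ 68.6 -85.1  26. ]]
```

Request:
{"op": "jog_arm", "data": {"series": [{"linear": [0, 0, 2], "angular": [0, 0, -0.6], "gripper": 255}, {"linear": [0, 0, 3.6], "angular": [0, 0, -0.6], "gripper": 255}, {"linear": [0, 0, 3.6], "angular": [0, 0, -0.6], "gripper": 255}, {"linear": [0, 0, 3.6], "angular": [0, 0, -0.6], "gripper": 255}]}}

```text
clock: 7.43
eef_pos: [0.5687, 0.1569, 0.0277]
eef_rot: [3.142, 0.0, 0.239]
wrist_force: [0.5, 0.7, -2.8]
opening: 0.0351
```

Request:
{"op": "jog_arm", "data": {"series": [{"linear": [0, 0, 0.5], "angular": [0, 0, 0], "gripper": 255}, {"linear": [0, 0, 0.5], "angular": [0, 0, 0], "gripper": 255}, {"linear": [0, 0, 0.5], "angular": [0, 0, 0], "gripper": 255}]}}

```text
clock: 7.68
eef_pos: [0.5688, 0.1569, 0.0272]
eef_rot: [3.142, -0.0, 0.239]
wrist_force: [0.5, -0.3, -0.9]
opening: 0.0351
```

Request:
{"op": "jog_arm", "data": {"series": [{"linear": [0, 0, 0.5], "angular": [0, 0, 0], "gripper": 255}, {"linear": [0, 0, 0.5], "angular": [0, 0, 0], "gripper": 255}, {"linear": [0, 0, 0.5], "angular": [0, 0, 0], "gripper": 255}]}}

```text
clock: 7.93
eef_pos: [0.5689, 0.1569, 0.027]
eef_rot: [-3.141, -0.0, 0.239]
wrist_force: [-0.9, -0.5, 3.9]
opening: 0.0355
```

```bash
python3 -c "
from h import *
st()"
```

```text
tcp_fix mm [ 12.5  -10.94  27.  ] rot [-1.7999e+02 -2.0000e-02  1.3710e+01] F_fix [-0.94 -0.25  3.94] M [0.15 0.41 0.01] open 35.5 t 7.93
```

Request:
{"op": "jog_arm", "data": {"series": [{"linear": [0, 0, -0.4], "angular": [0, 0, 0], "gripper": 255}, {"linear": [1, 0, -0.4], "angular": [0, 0, 0], "gripper": 255}, {"linear": [1.6, 0, -0.4], "angular": [0, 0, 0], "gripper": 255}, {"linear": [1.6, 0, -0.4], "angular": [0, 0, 0], "gripper": 255}, {"linear": [1.6, 0, -0.4], "angular": [0, 0, 0], "gripper": 255}]}}

```text
clock: 8.35
eef_pos: [0.5702, 0.1573, 0.0271]
eef_rot: [-3.142, 0.0, 0.239]
wrist_force: [-4.6, -0.8, 3.4]
opening: 0.0352
```

Request:
{"op": "jog_arm", "data": {"series": [{"linear": [0.4, 0, 0], "angular": [0, 0, 0], "gripper": 255}, {"linear": [0.4, 0, 0], "angular": [0, 0, 0], "gripper": 255}, {"linear": [0.4, 0, 0], "angular": [0, 0, 0], "gripper": 255}]}}

```text
clock: 8.6
eef_pos: [0.5706, 0.1574, 0.0271]
eef_rot: [3.142, 0.0, 0.239]
wrist_force: [-3.2, 0.0, 2.1]
opening: 0.0353
```

```bash
python3 -c "
from h import *
st()"
```

```text
tcp_fix mm [ 14.31 -10.93  27.07] rot [1.800e+02 1.000e-02 1.371e+01] F_fix [-3.05  0.78  2.09] M [0.04 0.85 0.08] open 35.3 t 8.6
```

Request:
{"op": "jog_arm", "data": {"series": [{"linear": [0, 0, -0.4], "angular": [0, 0, 0], "gripper": 255}, {"linear": [0, 0, -0.4], "angular": [0, 0, 0], "gripper": 255}, {"linear": [0, 0, -0.4], "angular": [0, 0, 0], "gripper": 255}]}}

```text
clock: 8.85
eef_pos: [0.5708, 0.1574, 0.0274]
eef_rot: [3.141, -0.0, 0.239]
wrist_force: [-0.5, -1.1, -2.4]
opening: 0.0351
```

Request:
{"op": "jog_arm", "data": {"series": [{"linear": [0.3, 0, 0], "angular": [0, 0, 0], "gripper": 255}, {"linear": [0.3, 0, 0], "angular": [0, 0, 0], "gripper": 255}, {"linear": [0.3, 0, 0], "angular": [0, 0, 0], "gripper": 255}]}}

```text
clock: 9.1
eef_pos: [0.5709, 0.1574, 0.0274]
eef_rot: [3.142, 0.0, 0.239]
wrist_force: [-1.0, -0.6, -2.7]
opening: 0.0352
```

Request:
{"op": "jog_arm", "data": {"series": [{"linear": [0.3, 0, 0], "angular": [0, 0, 0], "gripper": 255}, {"linear": [0.3, 0, 0], "angular": [0, 0, 0], "gripper": 255}, {"linear": [0.3, 0, 0], "angular": [0, 0, 0], "gripper": 255}]}}

```text
clock: 9.35
eef_pos: [0.571, 0.1574, 0.0274]
eef_rot: [3.142, 0.001, 0.239]
wrist_force: [-5.2, -0.7, -2.2]
opening: 0.0353
```

```bash
python3 -c "
from h import *
st()"
```

```text
tcp_fix mm [ 14.65 -10.97  27.4 ] rot [1.800e+02 4.000e-02 1.372e+01] F_fix [-5.23  0.56 -2.24] M [-0.32  0.96  0.3 ] open 35.3 t 9.35
```

Request:
{"op": "jog_arm", "data": {"series": [{"linear": [-0.3, 0, 0], "angular": [0, 0, -0.3], "gripper": 255}, {"linear": [0, 0, 0], "angular": [0, 0, -0.3], "gripper": 255}, {"linear": [0, 0, 0], "angular": [0, 0, -0.3], "gripper": 255}, {"linear": [0, 0, 0], "angular": [0, 0, -0.3], "gripper": 255}]}}

```text
clock: 9.68
eef_pos: [0.5713, 0.1575, 0.0275]
eef_rot: [3.142, 0.0, 0.244]
wrist_force: [-4.3, -1.3, -0.7]
opening: 0.0352
```

```bash
python3 -c "
from h import *
st()"
```

```text
tcp_fix mm [ 14.93 -11.    27.51] rot [1.800e+02 1.000e-02 1.401e+01] F_fix [-4.52 -0.2  -0.75] M [-0.32  0.78  0.17] open 35.2 t 9.68
```

Request:
{"op": "jog_arm", "data": {"series": [{"linear": [0, 0, 0], "angular": [0, 0, -0.3], "gripper": 255}, {"linear": [0, 0, 0], "angular": [0, 0, -0.3], "gripper": 255}, {"linear": [0, 0, 0], "angular": [0, 0, -0.3], "gripper": 255}]}}

```text
clock: 9.93
eef_pos: [0.5713, 0.1575, 0.0275]
eef_rot: [3.142, -0.0, 0.25]
wrist_force: [-3.0, -2.7, -2.2]
opening: 0.035
```

```bash
python3 -c "
from h import *
st()"
```

```text
tcp_fix mm [ 14.95 -10.99  27.5 ] rot [180.   -0.   14.3] F_fix [-3.56 -1.85 -2.24] M [-0.5   0.67 -0.19] open 35.0 t 9.93
```

Request:
{"op": "jog_arm", "data": {"series": [{"linear": [-0.2, 0, 0], "angular": [0, 0, 0.15], "gripper": 255}, {"linear": [-0.2, 0, 0.4], "angular": [0, 0, 0.15], "gripper": 255}, {"linear": [-0.2, -0.5, 0.4], "angular": [0, 0, 0.15], "gripper": 255}, {"linear": [-0.2, -1, 0.4], "angular": [0, 0, 0.15], "gripper": 255}, {"linear": [-0.2, -1, 0.4], "angular": [0, 0, 0.15], "gripper": 255}, {"linear": [-0.2, -1, 0.4], "angular": [0, 0, 0.15], "gripper": 255}]}}

```text
clock: 10.43
eef_pos: [0.5711, 0.1585, 0.0272]
eef_rot: [3.141, -0.0, 0.247]
wrist_force: [-1.0, -2.2, -1.4]
opening: 0.0348
```

```bash
python3 -c "
from h import *
st()"
```

```text
tcp_fix mm [14.98 -9.94 27.2 ] rot [ 1.7999e+02 -2.0000e-02  1.4160e+01] F_fix [-1.52 -1.85 -1.38] M [-0.39  0.15  0.02] open 34.8 t 10.43
```

Request:
{"op": "jog_arm", "data": {"series": [{"linear": [0, -0.4, 0.2], "angular": [0, 0, 0], "gripper": 255}, {"linear": [0, -0.8, 0.2], "angular": [0, 0, 0], "gripper": 255}, {"linear": [0, -0.8, 0.2], "angular": [0, 0, 0], "gripper": 255}]}}

```text
clock: 10.68
eef_pos: [0.5708, 0.1593, 0.027]
eef_rot: [3.142, -0.0, 0.247]
wrist_force: [-0.4, -1.5, 0.1]
opening: 0.0353
```

Request:
{"op": "jog_arm", "data": {"series": [{"linear": [0, -0.4, 0], "angular": [0, 0, 0], "gripper": 255}, {"linear": [0, -0.8, 0], "angular": [0, 0, 0], "gripper": 255}, {"linear": [0, -0.8, 0], "angular": [0, 0, 0], "gripper": 255}]}}

```text
clock: 10.93
eef_pos: [0.5703, 0.1605, 0.0267]
eef_rot: [-3.141, 0.0, 0.248]
wrist_force: [-0.1, -0.8, -3.4]
opening: 0.035
```

Request:
{"op": "jog_arm", "data": {"series": [{"linear": [0, -0.4, 0], "angular": [0, 0, 0], "gripper": 255}, {"linear": [0, -0.8, 0], "angular": [0, 0, 0], "gripper": 255}, {"linear": [0, -0.8, 0], "angular": [0, 0, 0], "gripper": 255}]}}

```text
clock: 11.18
eef_pos: [0.5702, 0.161, 0.0268]
eef_rot: [-3.141, 0.0, 0.247]
wrist_force: [0.2, -0.5, -3.2]
opening: 0.0354
```

```bash
python3 -c "
from h import *
st()"
```

```text
tcp_fix mm [14.74 -7.32 26.83] rot [-1.7999e+02  1.0000e-02  1.4170e+01] F_fix [ 0.03 -0.56 -3.18] M [ 0.01 -0.01 -0.  ] open 35.4 t 11.18
```

Request:
{"op": "jog_arm", "data": {"series": [{"linear": [0, -0.5, 0], "angular": [0, 0, 0], "gripper": 255}, {"linear": [0, -0.5, 0.7], "angular": [0, 0, 0], "gripper": 255}, {"linear": [0, -0.5, 1.4], "angular": [0, 0, 0], "gripper": 255}, {"linear": [0, -0.5, 1.4], "angular": [0, 0, 0], "gripper": 255}]}}

```text
clock: 11.52
eef_pos: [0.5701, 0.1613, 0.0253]
eef_rot: [3.142, 0.0, 0.247]
wrist_force: [-0.6, -0.2, -3.9]
opening: 0.0352
```

```bash
python3 -c "
from h import *
st()"
```

```text
tcp_fix mm [14.68 -7.03 25.33] rot [1.800e+02 1.000e-02 1.416e+01] F_fix [-0.63 -0.07 -3.94] M [ 0.03 -0.01  0.01] open 35.2 t 11.52
```

Request:
{"op": "jog_arm", "data": {"series": [{"linear": [0, 0, 0.6], "angular": [0, 0, 0], "gripper": 255}, {"linear": [0, 0, 1.2], "angular": [0, 0, 0], "gripper": 255}, {"linear": [0, 0, 1.2], "angular": [0, 0, 0], "gripper": 255}, {"linear": [0, 0, 1.2], "angular": [0, 0, 0], "gripper": 255}]}}

```text
clock: 11.85
eef_pos: [0.5701, 0.1613, 0.0243]
eef_rot: [-3.142, 0.0, 0.247]
wrist_force: [0.4, 0.3, -3.1]
opening: 0.0352
```

Request:
{"op": "jog_arm", "data": {"series": [{"linear": [0, 0, 0.5], "angular": [0, 0, 0], "gripper": 255}, {"linear": [0, 0, 1], "angular": [0, 0, 0], "gripper": 255}, {"linear": [0, 0, 1], "angular": [0, 0, 0], "gripper": 255}, {"linear": [0, 0, 1], "angular": [0, 0, 0], "gripper": 255}]}}

```text
clock: 12.18
eef_pos: [0.5701, 0.1613, 0.0233]
eef_rot: [3.142, 0.0, 0.247]
wrist_force: [0.4, 0.2, -3.8]
opening: 0.035
```

```bash
python3 -c "
from h import *
st()"
```

```text
tcp_fix mm [14.76 -7.06 23.29] rot [180.     0.    14.16] F_fix [ 0.42  0.07 -3.77] M [-0.01  0.02  0.01] open 35.0 t 12.18
```

Free drop so far; about 1.5 mm to the bed.

Request:
{"op": "jog_arm", "data": {"series": [{"linear": [0, 0, 0.5], "angular": [0, 0, 0], "gripper": 255}, {"linear": [0, 0, 1], "angular": [0, 0, 0], "gripper": 255}, {"linear": [0, 0, 1], "angular": [0, 0, 0], "gripper": 255}, {"linear": [0, 0, 1], "angular": [0, 0, 0], "gripper": 255}]}}

```text
clock: 12.52
eef_pos: [0.5701, 0.1613, 0.0223]
eef_rot: [3.142, 0.0, 0.247]
wrist_force: [0.7, 1.4, -3.4]
opening: 0.0352
```

Request:
{"op": "jog_arm", "data": {"series": [{"linear": [0, 0, 0.3], "angular": [0, 0, 0], "gripper": 255}, {"linear": [0, 0, 0.5], "angular": [0, 0, 0], "gripper": 255}, {"linear": [0, 0, 0.5], "angular": [0, 0, 0], "gripper": 255}]}}

```text
clock: 12.77
eef_pos: [0.5701, 0.1613, 0.0218]
eef_rot: [-3.142, 0.0, 0.247]
wrist_force: [-0.2, -0.0, -2.8]
opening: 0.0349
```

```bash
python3 -c "
from h import *
st()"
```

```text
tcp_fix mm [14.76 -7.01 21.8 ] rot [-180.      0.     14.16] F_fix [-0.21  0.01 -2.82] M [ 0.02  0.03 -0.02] open 34.9 t 12.77
```

Request:
{"op": "jog_arm", "data": {"series": [{"linear": [0.2, 0, 0.3], "angular": [0, 0, 0], "gripper": 255}, {"linear": [0.3, 0, 0.3], "angular": [0, 0, 0], "gripper": 255}, {"linear": [0.3, 0, 0.3], "angular": [0, 0, 0], "gripper": 255}]}}

```text
clock: 13.02
eef_pos: [0.5702, 0.1613, 0.0218]
eef_rot: [-3.141, 0.0, 0.247]
wrist_force: [-5.3, 0.6, 6.1]
opening: 0.0353
```

```bash
python3 -c "
from h import *
st()"
```

```text
tcp_fix mm [14.8  -7.02 21.8 ] rot [-1.7998e+02  3.0000e-02  1.4160e+01] F_fix [-5.    1.93  6.12] M [-0.12  0.91  0.02] open 35.3 t 13.02
```

Request:
{"op": "jog_arm", "data": {"series": [{"linear": [-0.15, 0, -0.25], "angular": [0, 0, 0], "gripper": 255}, {"linear": [-0.15, 0, -0.25], "angular": [0, 0, 0], "gripper": 255}, {"linear": [-0.15, 0, -0.25], "angular": [0, 0, 0], "gripper": 120}, {"linear": [-0.15, 0, -0.25], "angular": [0, 0, 0], "gripper": 60}, {"linear": [-0.15, 0, -0.25], "angular": [0, 0, 0], "gripper": 0}, {"linear": [-0.15, 0, -0.25], "angular": [0, 0, 0], "gripper": 0}, {"linear": [-0.15, 0, -0.25], "angular": [0, 0, 0], "gripper": 0}, {"linear": [-0.15, 0, -0.25], "angular": [0, 0, 0], "gripper": 0}]}}

```text
clock: 13.68
eef_pos: [0.5703, 0.1613, 0.0218]
eef_rot: [-3.142, -0.0, 0.247]
wrist_force: [-0.2, -0.2, 0.9]
opening: 0.0856
```

```bash
python3 -c "
from h import *
st()"
```

```text
tcp_fix mm [14.94 -7.01 21.76] rot [-180.     -0.     14.16] F_fix [-0.23 -0.15  0.92] M [ 0.03 -0.01 -0.03] open 85.6 t 13.68
```

Request:
{"op": "jog_arm", "data": {"series": [{"linear": [0, 0, -20], "angular": [0, 0, 0], "gripper": 0}, {"linear": [0, 0, -60], "angular": [0, 0, 0], "gripper": 0}, {"linear": [0, 0, -100], "angular": [0, 0, 0], "gripper": 0}, {"linear": [0, 0, -110], "angular": [0, 0, 0], "gripper": 0}, {"linear": [-35, -53, -110], "angular": [0, 0, 0], "gripper": 130}, {"linear": [-69, -105, -110], "angular": [0, 0, 0], "gripper": 130}, {"linear": [-69, -105, -110], "angular": [0, 0, 0], "gripper": 130}, {"linear": [-69, -105, -110], "angular": [0, 0, 0], "gripper": 130}, {"linear": [-69, -105, -110], "angular": [0, 0, 0], "gripper": 130}, {"linear": [-69, -105, -110], "angular": [0, 0, 0], "gripper": 130}]}}

```text
clock: 14.52
eef_pos: [0.4779, 0.2463, 0.132]
eef_rot: [3.142, -0.001, 0.248]
wrist_force: [0.4, -0.1, -0.7]
opening: 0.0417
```

Run:
```python
from h import *
st(); snap('wrist','w5')
```

```text
tcp_fix mm [-54.    97.95 131.97] rot [ 1.7999e+02 -3.0000e-02  1.4200e+01] F_fix [ 0.33 -0.14 -0.69] M [-0.01 -0.05  0.01] open 41.7 t 14.52
```

View pics/w5.png

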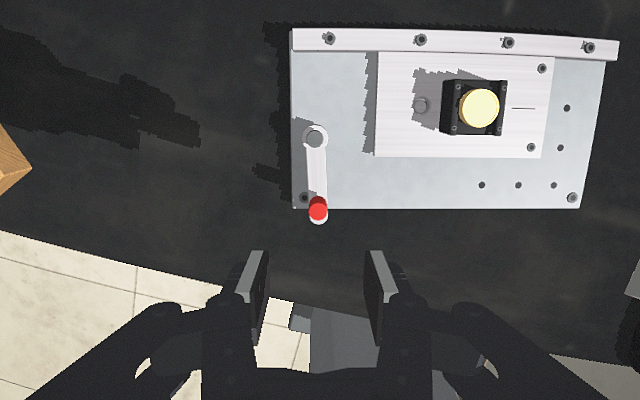

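The plate lies along the fence with the dowel visible in its hole at (420,105). The stud top is at (318,208), between the jaws in tool y.

Run:
```python
from h import *
d=load('w5'); Rz=R.from_euler('z',14.1,degrees=True)
L=lambda p:(Rz.inv().apply(p-[.5541,.1645,0])*1e3).round(1)
print('stud',L(pix2w(d,[(318,207)],.0515)),'piv',L(pix2w(d,[(315,138)],.03)))
print('plate corners',L(pix2w(d,[(378,52),(374,157),(541,157)],.020)),'fence in',L(pix2w(d,[(293,51),(612,60)],.026)),'dowel',L(pix2w(d,[(420,105)],.0175)))
# sweep table in tool axes at start (x=fix x, y=-fix y), from current centre
c=np.array([-54,97.95]);pv=np.array([-7.5,100.5]);lag=14.5
for th in range(0,98,7):
    a=np.radians(th+ np.degrees(lag/46)*min(1,th/21)); p=pv+46*np.array([-np.cos(a),-np.sin(a)])
    print(th,(p-c).round(1)*[1,-1])
```

```text
stud [[-49.8  97.4  51.5]] piv [[-7.  99.4 30. ]]
plate corners [[ 50.2  56.8  20. ]
 [-21.6  56.6  20. ]
 [-20.4 -70.   20. ]] fence in [[  49.9  113.9   26. ]
 [  50.9 -110.3   26. ]] dowel [[15.4 25.  17.5]]
0 [ 0.5 -2.5]
7 [1.7 7.8]
14 [ 5.2 17.6]
21 [10.8 26.4]
28 [14.6 30.6]
35 [18.9 34.2]
42 [23.5 37.3]
49 [28.6 39.8]
56 [33.9 41.7]
63 [39.4 42.9]
70 [44.9 43.4]
77 [50.6 43.3]
84 [56.1 42.4]
91 [61.5 40.9]
```

Request:
{"op": "jog_arm", "data": {"series": [{"linear": [1, 0, 40], "angular": [0, 0, 0], "gripper": 130}, {"linear": [1, 0, 75], "angular": [0, 0, 0], "gripper": 130}, {"linear": [1, 0, 92], "angular": [0, 0, 0], "gripper": 130}, {"linear": [1, 0, 99], "angular": [0, 0, 0], "gripper": 130}, {"linear": [1, 0, 99], "angular": [0, 0, 0], "gripper": 130}, {"linear": [1, 0, 99], "angular": [0, 0, 0], "gripper": 130}]}}

```text
clock: 15.07
eef_pos: [0.4796, 0.2456, 0.0335]
eef_rot: [3.141, -0.001, 0.245]
wrist_force: [0.5, -0.1, 1.1]
opening: 0.0422
```

Run:
```python
from h import *
st(); s=robot.sense()
c=(R.from_euler('z',-14.1,degrees=True).apply(s['eef_pos']-[.5541,.1645,0])*1e3)[:2];pv=np.array([-8,100]);lag=14.3
for th in range(3,93,5):
    a=np.radians(th); p=pv+46*np.array([-np.cos(a),-np.sin(a)])+lag*np.array([np.sin(a),-np.cos(a)])
    print(th,((p-c)*[1,-1]).round(1))
```

```text
tcp_fix mm [-52.46  96.83  33.48] rot [ 1.7998e+02 -4.0000e-02  1.4070e+01] F_fix [ 0.48 -0.24  1.06] M [-0.07 -0.01  0.  ] open 42.2 t 15.07
3 [-0.7 13.5]
8 [ 0.9 17.4]
13 [ 2.9 21.1]
18 [ 5.1 24.6]
23 [ 7.7 28. ]
28 [10.6 31.1]
33 [13.7 33.9]
38 [17.  36.4]
43 [20.6 38.7]
48 [24.3 40.6]
53 [28.2 42.2]
58 [32.2 43.4]
63 [36.3 44.3]
68 [40.5 44.8]
73 [44.7 45. ]
78 [48.9 44.8]
83 [53.  44.2]
88 [57.1 43.3]
```

Request:
{"op": "jog_arm", "data": {"series": [{"linear": [-0.4, 6, 0], "angular": [0, 0, -1.5], "gripper": 130}, {"linear": [-0.7, 11, 0], "angular": [0, 0, -3], "gripper": 130}, {"linear": [-0.7, 13.5, 0], "angular": [0, 0, -3], "gripper": 130}, {"linear": [0.9, 17.4, 0], "angular": [0, 0, -8], "gripper": 130}, {"linear": [2.9, 21.1, 0], "angular": [0, 0, -13], "gripper": 130}, {"linear": [5.1, 24.6, 0], "angular": [0, 0, -18], "gripper": 130}, {"linear": [7.7, 28, 0], "angular": [0, 0, -23], "gripper": 130}, {"linear": [10.6, 31.1, 0], "angular": [0, 0, -28], "gripper": 130}, {"linear": [13.7, 33.9, 0], "angular": [0, 0, -33], "gripper": 130}, {"linear": [17, 36.4, 0], "angular": [0, 0, -38], "gripper": 130}, {"linear": [20.6, 38.7, 0], "angular": [0, 0, -43], "gripper": 130}, {"linear": [20.6, 38.7, 0], "angular": [0, 0, -43], "gripper": 130}]}}

```text
clock: 16.07
eef_pos: [0.5092, 0.2136, 0.0339]
eef_rot: [3.141, -0.001, 1.0]
wrist_force: [-0.8, -0.5, 0.0]
opening: 0.042
```

Run:
```python
from h import *
st()
```

```text
tcp_fix mm [-31.55  58.58  33.9 ] rot [ 1.7995e+02 -8.0000e-02  5.7310e+01] F_fix [-0.86 -0.3   0.03] M [-0.02 -0.02 -0.01] open 42.0 t 16.07
```

Run:
```python
from h import *
s=robot.sense()
c=(R.from_euler('z',-14.1,degrees=True).apply(s['eef_pos']-[.5541,.1645,0])*1e3)[:2];pv=np.array([-8,100]);lag=14.3
w=np.radians(43.2); M=np.array([[np.cos(w),np.sin(w)],[np.sin(w),-np.cos(w)]])
for th in list(range(48,90,5))+[90,92]:
    a=np.radians(th); p=pv+46*np.array([-np.cos(a),-np.sin(a)])+lag*np.array([np.sin(a),-np.cos(a)])
    print(th,-th+43,(M@(p-c)).round(1))
```

```text
48 -5 [0.9 4. ]
53 -10 [2.6 7.9]
58 -15 [ 4.7 11.5]
63 -20 [ 7.1 15. ]
68 -25 [ 9.8 18.2]
73 -30 [12.7 21.2]
78 -35 [15.9 23.9]
83 -40 [19.3 26.4]
88 -45 [23.  28.5]
90 -47 [24.5 29.3]
92 -49 [26. 30.]
```

Request:
{"op": "jog_arm", "data": {"series": [{"linear": [0.9, 4, 0], "angular": [0, 0, -5], "gripper": 130}, {"linear": [2.6, 7.9, 0], "angular": [0, 0, -10], "gripper": 130}, {"linear": [4.7, 11.5, 0], "angular": [0, 0, -15], "gripper": 130}, {"linear": [7.1, 15, 0], "angular": [0, 0, -20], "gripper": 130}, {"linear": [9.8, 18.2, 0], "angular": [0, 0, -25], "gripper": 130}, {"linear": [12.7, 21.2, 0], "angular": [0, 0, -30], "gripper": 130}, {"linear": [15.9, 23.9, 0], "angular": [0, 0, -35], "gripper": 130}, {"linear": [19.3, 26.4, 0], "angular": [0, 0, -40], "gripper": 130}, {"linear": [21.5, 27.6, 0], "angular": [0, 0, -43], "gripper": 130}, {"linear": [22.2, 28.1, 0], "angular": [0, 0, -44], "gripper": 130}, {"linear": [22.2, 28.1, 0], "angular": [0, 0, -44], "gripper": 130}]}}

```text
clock: 16.98
eef_pos: [0.544, 0.2174, 0.0332]
eef_rot: [3.141, 0.0, 1.763]
wrist_force: [-0.0, -0.3, -0.4]
opening: 0.0418
```

Run:
```python
from h import *
st()
```

```text
tcp_fix mm [ 3.08 53.73 33.23] rot [179.97   0.   100.99] F_fix [-0.07 -0.25 -0.36] M [-0.01  0.08 -0.07] open 41.8 t 16.98
```

Request:
{"op": "jog_arm", "data": {"series": [{"linear": [0, 1, 0], "angular": [0, 0, -1.5], "gripper": 130}, {"linear": [0, 2, 0], "angular": [0, 0, -3], "gripper": 130}, {"linear": [0, 2.8, 0], "angular": [0, 0, -3], "gripper": 130}, {"linear": [0, 2.8, 0], "angular": [0, 0, -3], "gripper": 130}, {"linear": [0, 2.8, 0], "angular": [0, 0, -3], "gripper": 130}]}}

```text
clock: 17.4
eef_pos: [0.5466, 0.2179, 0.0328]
eef_rot: [3.141, 0.0, 1.817]
wrist_force: [-0.1, 0.2, -0.1]
opening: 0.0419
```

Request:
{"op": "jog_arm", "data": {"series": [{"linear": [0, 0.6, 0], "angular": [0, 0, 0], "gripper": 130}, {"linear": [0, 0.6, 0], "angular": [0, 0, 0], "gripper": 130}, {"linear": [0, 0.6, 0], "angular": [0, 0, 0], "gripper": 130}]}}

```text
clock: 17.65
eef_pos: [0.5471, 0.218, 0.0327]
eef_rot: [-3.142, 0.0, 1.818]
wrist_force: [-1.4, -0.6, 0.6]
opening: 0.0422
```

Request:
{"op": "jog_arm", "data": {"series": [{"linear": [0, 0.6, 0], "angular": [0, 0, 0], "gripper": 130}, {"linear": [0, 0.6, 0], "angular": [0, 0, 0], "gripper": 130}, {"linear": [0, 0.6, 0], "angular": [0, 0, 0], "gripper": 130}]}}

```text
clock: 17.9
eef_pos: [0.5474, 0.2181, 0.0327]
eef_rot: [-3.141, 0.0, 1.818]
wrist_force: [-3.4, -1.4, 1.8]
opening: 0.042
```

Run:
```python
from h import *
st()
```

```text
tcp_fix mm [ 6.57 53.6  32.68] rot [-1.7997e+02  1.0000e-02  1.0416e+02] F_fix [-3.67 -0.55  1.82] M [-0.33  0.81  0.01] open 42.0 t 17.9
```

Request:
{"op": "jog_arm", "data": {"series": [{"linear": [0, 0.4, 0], "angular": [0, 0, 0], "gripper": 130}, {"linear": [0, 0.4, 0], "angular": [0, 0, 0], "gripper": 130}, {"linear": [0, 0.4, 0], "angular": [0, 0, 0], "gripper": 130}]}}

```text
clock: 18.15
eef_pos: [0.5475, 0.2181, 0.0326]
eef_rot: [-3.14, 0.0, 1.818]
wrist_force: [-6.2, -2.3, 3.9]
opening: 0.0416
```

Request:
{"op": "jog_arm", "data": {"series": [{"linear": [0, -3, 0], "angular": [0, 0, 0], "gripper": 130}, {"linear": [0, -8, 0], "angular": [0, 0, 0], "gripper": 130}, {"linear": [0, -8, -20], "angular": [0, 0, 0], "gripper": 130}, {"linear": [0, -8, -60], "angular": [0, 0, 0], "gripper": 130}, {"linear": [0, -8, -100], "angular": [0, 0, 0], "gripper": 130}, {"linear": [30, -8, -130], "angular": [0, 0, 0], "gripper": 130}, {"linear": [70, -8, -160], "angular": [0, 0, 0], "gripper": 130}, {"linear": [90, -8, -160], "angular": [0, 0, 0], "gripper": 130}, {"linear": [90, -8, -160], "angular": [0, 0, 0], "gripper": 130}, {"linear": [90, -8, -160], "angular": [0, 0, 0], "gripper": 130}]}}

```text
clock: 18.98
eef_pos: [0.5175, 0.3054, 0.193]
eef_rot: [3.141, -0.001, 1.821]
wrist_force: [0.6, -0.2, 0.2]
opening: 0.0421
```

Run:
```python
from h import *
st(); a=snap('top','top2')['color']; b=snap('wrist','w6')['color']
A=cv2.resize(a[150:270,200:450],(800,384),interpolation=cv2.INTER_CUBIC)
cv2.imwrite('pics/top2c.png',A)
```

```text
tcp_fix mm [ -1.13 145.61 192.99] rot [ 1.7994e+02 -5.0000e-02  1.0434e+02] F_fix [ 0.51 -0.34  0.21] M [-0.03  0.01  0.02] open 42.1 t 18.98
```

View pics/w6.png

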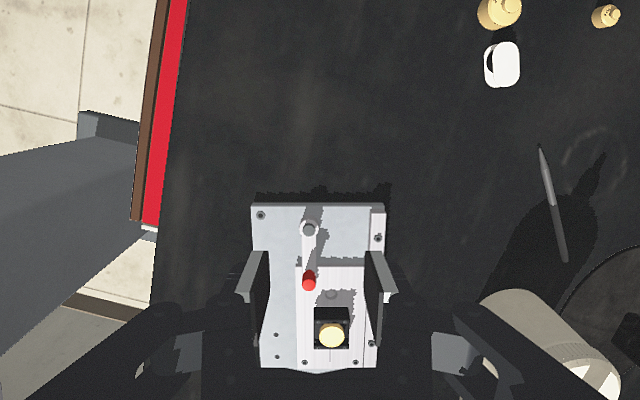

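View pics/top2c.png

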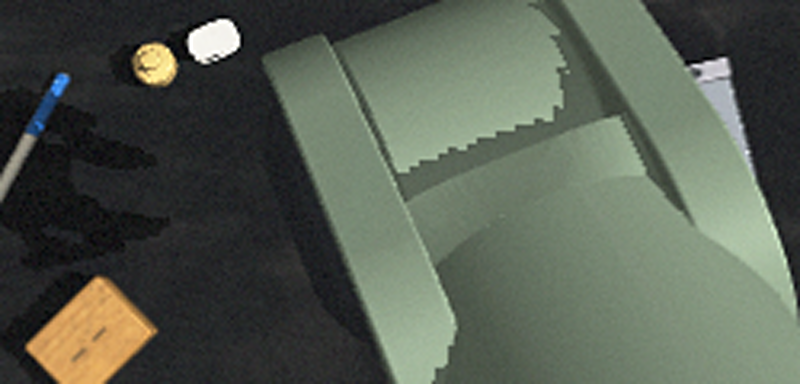

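In the wrist view the clip arm lies along the fence direction over the plate's end: pivot (309,229), stud (309,283). The plate is at the fence. In the top view the loupe, weight and block are in their places and the arm hides the fixture. I'll check the clip angle from these pixels, then hand in.

Run:
```python
from h import *
d=load('w6'); Rz=R.from_euler('z',14.1,degrees=True)
L=lambda p:(Rz.inv().apply(p-[.5541,.1645,0])*1e3).round(1)
s=L(pix2w(d,[(309,279)],.0515))[0];p=L(pix2w(d,[(309,229)],.03))[0]
print('stud',s,'piv',p,'angle',np.arctan2(-(s-p)[1],-(s-p)[0]),'disc',L(pix2w(d,[(331,335)],.046)))
robot.sign_off(); st()
```

```text
stud [-6.5 60.4 51.5] piv [ -6.7 100.3  30. ] angle 1.5758088161431145 disc [[14.5 -4.4 46. ]]
the job is handed in; nothing more can be done
the job is handed in; nothing more can be done
```

The fixture is loaded and the job is handed in at about 19 s of the 72 s allowed. The plate is on the dowel against the fence, and the clip is swung fully over its end.

**What I did**
- I gripped the plate by its nest, turned it half round and brought it lightly against the fence.
- With its underside on the dowel tip, I slid it along the fence until contact was lost. The hole was then over the dowel, and I lowered the plate onto the bed before letting go.
- Contact forces on the plate stayed under about 10 N in the readings I took.
- I then swung the clip round by its stud until it met its stop, at about 7 N.

**Last checks**
- **Plate down:** the gripper dropped about 5.4 mm from dowel-tip contact to the bed; the dowel is 5.5 mm high.
- **Plate position:** its edge measured x = 50.2 mm and the fence face 50–51 mm. Its centre was at about y = -6.6 mm, and the dowel showed in the hole.
- **Clip:** the last wrist picture gave an angle of 1.576 rad, against the stop at 1.57.
- **Other things:** the loupe, weight and block look unmoved in the top picture.

**What disagreed**
- The final picture put the stud about 6 mm out along y, and the disc 2 mm. I read both roughly at the picture's edge. When the clip met its stop, the gripper position put the stud at x = -7.9 mm, where it should be (-8).
- The arm hid the fixture in the last top picture, so the final look at it rests on the wrist camera alone.

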